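# Find the packed column by weight and present it to the label reader

### The job

One of the two identical-looking steel columns in the rack is packed and clearly heavier, the other is empty: lift the one on the robot's left about 6 cm clear of its rests to feel its weight and lay it back where it was, then lift the other one in the same way. Then take the heavier one and hold it level over the middle of the label reader's window, lengthwise along the window and about 10 cm above the glass, with the lighter one lying in its own rests. Finish while still holding it there in the gripper; do not drop a column on the bench, and leave the bottle, beaker, spanner and jar alone.

Things in the scene. Friction and masses are not known exactly. Their poses are not given: they have to be found in the camera images.
- column_1: one of two identical-looking steel columns, on either side, number unrelated to weight: tube 28 mm diameter, 120 mm long, between end fittings 36 mm diameter, 22 mm long; 180 mm over all with 10 mm end plugs. Origin at its middle on its axis (centre of mass); x along the tube; y, z turn with its roll. One weighs 0.34 to 0.42 kg, the other 0.66 to 0.82 kg
- column_2: one of two identical-looking steel columns, on either side, number unrelated to weight: tube 28 mm diameter, 120 mm long, between end fittings 36 mm diameter, 22 mm long; 180 mm over all with 10 mm end plugs. Origin at its middle on its axis (centre of mass); x along the tube; y, z turn with its roll. One weighs 0.34 to 0.42 kg, the other 0.66 to 0.82 kg
- rack: fixed rack: base plate 130 x 230 x 10 mm, two pairs of white V rests. Origin at the centre of its underside, z up, x along the columns, +y to the robot's left, yaw within 0.4 rad. Columns lie level in the Vs at y = +75 and -75 mm, axis 55 mm above the bench. V rests stand at x = -45 and +45 mm, 14 mm thick, 45 degree sides, 48 mm wide mouth, top at 57 mm; the tube between them is free to grip from above
- rack_left (a point): point where the middle of the axis of a column lies in the rests on the robot's left (+y side), 55 mm above the bench; axes as the rack's
- rack_right (a point): the same for the rests on the robot's right (-y side)
- reader: fixed label reader: grey box 140 x 100 x 58 mm on the bench with a black-framed glass window in its top. Origin at the centre of its underside, z up; x along its longer side and along the window. It stands to the left or the right of the rack, turned by up to 0.5 rad either way
- reader_window (a point): centre of the window (104 x 52 mm), 60 mm above the bench; axes as the reader's. The held column's middle belongs 100 mm above this point
- solvent_bottle: bystander: closed amber bottle 60 mm in diameter, 150 mm tall; origin at the centre of its underside
- beaker: bystander: open glass beaker 60 mm in diameter, 80 mm tall; origin at the centre of its underside
- spanner: bystander: steel spanner 160 mm long lying flat beyond the rack and reader; origin near its middle
- vial_jar: bystander: closed white jar 44 mm in diameter, 55 mm tall; origin at the centre of its underside
Things that resemble listed ones, but are neither listed nor needed, are in the scene too. Leave any yellow look-alike of the column_1 alone.

How it is judged:
By the outcome, as a careful person would: the job done as asked, in the order asked, and still so for the second after the job is handed in, while the arm keeps its last pose, push and grip.
It also fails if it takes over 67 s, if anything falls off the work surface, if the arm or the gripper's body presses on something with over 40 N, if the wrist force passes 120 N, or if a joint passes its speed limit or range.

### The arm

A 6-joint arm with a two-finger parallel gripper is mounted at the origin on the work surface. World frame = base frame: x ahead of the robot, y to its left, z up, the work surface at z = 0. Lengths are in m, angles in rad, forces in N, time in s.
With the tool pointing down it reaches from about 0.15 to 0.775 m from the base axis. Payload 6.1 kg.
Tool frame: the origin (TCP) lies on the mounting face of the last link; the fingertips stand 173 mm ahead of it and the grasp point (between the pads) lies 155 mm ahead of it; z points along the fingers, x is the direction in which the jaws open and shut, and the axes are right-handed (so a half turn about z gives the same grasp; the last joint's range is limited). The gripper opens to 85 mm and grips with 20 to 120 N. Pads are 22 mm wide; open, the fingers measure 114 mm over their backs; the gripper's body (76 mm by 85 mm) begins 54 mm behind the grasp point. The pads swing forward as they close: fully open they stand 13 mm farther back than shut.
Start: joints at [-1.259, 0.126, -0.04, 1.405, 0, 1.571], TCP at [0.161, -0.5, 0.405] pointing down, gripper open.
Joint ranges: [-2.72, 2.72], [-0.95, 1.95], [-1.27, 1.35], [-1.78, 2.02], [-1.46, 1.47], [-3.14, 3.14]. Speed limits (rad/s): [2.39, 2.39, 3.01, 3.14, 3.14, 3.14].

### API

Orientations are given as a unit quaternion [w, x, y, z].
In Python, from bench import bot gives the robot as it stands.
- The arm moves only by the tool apply_moves, never from a script. Its argument "deltas" is a list that holds one entry, the list of rows, each a list of 7 numbers: the turn, a rotation vector about the tool's x, y, z scaled (see below), then the shift along the tool's x, y, z scaled (see below), then the gripper command: -1 is shut, 1 is fully open, values between are in proportion. A call has 1 to 20 rows; each row shifts and turns the commanded pose from where the row before left it, along the tool's axes as they then stand; what a row does not reach is not made up. The controller multiplies each number of a shift by 50 mm and each number of a turn by 0.1 rad. A row lasts 1/8 s, in which the tool goes at most 62.5 mm and 10.7 degrees, less where a joint would pass 70% of its speed; a pose out of reach is approached as far as the arm can. A call with a number of a shift or a turn outside -1 to 1 is refused whole. A call with a gripper value outside its range is refused whole. The fingers move at their own pace and stop on an object; "force" is the grip in N (left out, the last holds). Time passes only in rows, so rows that do not move let the fingers close. It gives the time, the measured TCP pose, the force and the opening at its end, in the units of the state.
- bot.read_state(): the state, without advancing time (a new reading comes with each control period).
- bot.read_camera(name): name is "scene" or "top" or "wrist"; returns the picture (400x640x3 uint8, blue, green, red); there is no depth.
- bot.get_calibration(name): a dict with "mtx" (3x3 intrinsics, pixels), "rvec" (rotation vector, rad) and "tvec" (3), from world to camera coordinates, as OpenCV has them. Camera axes: x right, y down, z forward; pixel columns grow to the right and rows downward; lengths in m; the calibration is good to about 2 mm. The wrist camera is an equidistant fisheye: a pixel r from the principal point sees the ray r / f radians off the axis. A picture is of the moment at which its call begins: read the wrist's pose just before it. get_calibration takes no time and is no camera call; for the wrist camera it gives the pose at the moment of the call.
- bot.sign_off(): hands the job in, once; it reports no verdict.
The state is a dict: "time": time; "q": joint angles; "qvel": joint speeds; "joint_efforts": joint torques, N m; "eef_pos": TCP position; "tool_rot": TCP orientation; "force": force on the tool from outside, world axes, zero at the start; "ft_torque": the same for the moment, N m; "finger_gap": opening from 0.0 (shut) to 1.0 (fully open).
Only numpy, scipy, OpenCV 4.12 (cv2) and the standard library are available. Lean on these libraries where they do the work, as an engineer would, in place of code of your own. Each camera call takes 0.05 s, during which the arm holds its last target.

## Working session

There is one attempt and no reset: what is moved stays moved. The work goes in short steps, Python scripts to look and compute and a tool call to move; the robot and the scene stay as the last step left them, time stands still between calls to the robot, and variables do not carry over. Pictures are saved under pics/ and viewed, and the job is handed in when it is done.

Besides the shell and the picture viewer there is one more tool, called after "Emit:" in YAML: its name, and indented under it one key for each argument. apply_moves: Moves the arm, as the interface text tells. Its arguments: {"type":"object","properties":{"deltas":{"type":"array","items":{"type":"array","items":{"type":"array","items":{"type":"number"}}}},"force":{"type":"number"}},"required":["deltas"]}

```bash
mkdir -p pics; ls; python3 - <<'E'
from bench import bot
import cv2
s=bot.read_state();print({k:s[k] for k in s})
for n in("scene","top","wrist"):
    cv2.imwrite(f"pics/{n}0.png",bot.read_camera(n)); c=bot.get_calibration(n);print(n,c)
E
```

```text
pics
{'time': 0.0, 'q': array([-1.25895900e+00,  1.26380034e-01, -4.06249119e-02,  1.40543026e+00,
       -2.64307317e-06,  1.57084297e+00]), 'qvel': array([ 3.94958339e-05,  2.23701755e-03, -3.90882854e-04,  8.75550783e-04,
        7.41722421e-04,  8.01801243e-04]), 'joint_efforts': array([-1.63068889e-03, -4.35916901e+01,  3.52924025e+01,  1.73962105e-02,
       -2.23836091e-04, -7.94274854e-06]), 'eef_pos': array([ 0.16102939, -0.49954228,  0.40392051]), 'tool_rot': array([-4.81340450e-04,  8.08320048e-01, -5.88742752e-01, -6.63170615e-04]), 'force': array([-0.0679636 , -0.34619481,  0.11330862]), 'ft_torque': array([-0.03136242, -0.02258165, -0.01220506]), 'finger_gap': 1.0013567908815568}
scene {'mtx': array([[392.01000865,   0.        , 322.29046403],
       [  0.        , 392.01000865, 196.47180143],
       [  0.        ,   0.        ,   1.        ]]), 'rvec': array([ 2.46520827,  0.72476165, -0.24044995]), 'tvec': array([-0.42937664, -0.1903541 ,  1.37050981])}
top {'mtx': array([[366.42607879,   0.        , 323.29785646],
       [  0.        , 366.42607879, 194.26805649],
       [  0.        ,   0.        ,   1.        ]]), 'rvec': array([ 2.08813789, -2.1335511 ,  0.1846191 ]), 'tvec': array([0.0172234 , 0.5218354 , 0.94824751])}
wrist {'mtx': array([[309.70691629,   0.        , 317.26782293],
       [  0.        , 309.70691629, 197.02029339],
       [  0.        ,   0.        ,   1.        ]]), 'rvec': array([-2.32360149,  1.69106128,  0.27290335]), 'tvec': array([-0.5253753 , -0.04150014,  0.38099568])}
```

View pics/top0.png

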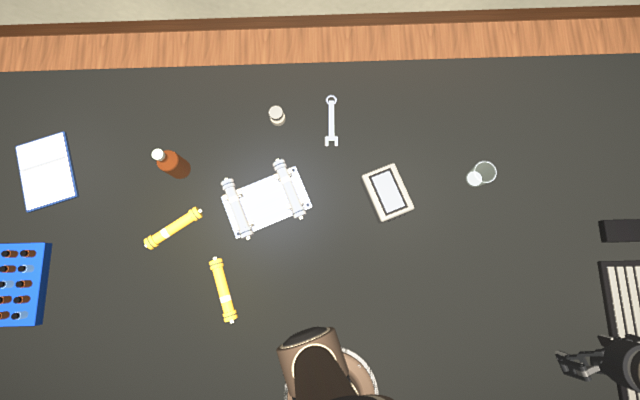

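View pics/scene0.png

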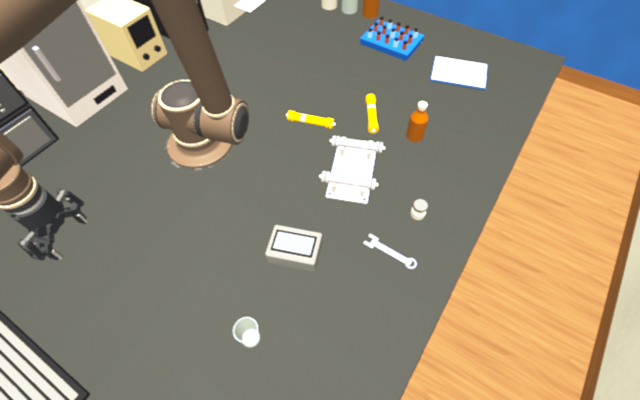

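The top view shows candidate columns at (236,208) and (291,188), both steel and in the rack. The yellow look-alikes at (173,228) and (223,290) lie on the bench and are excluded by their colour. The reader is at (388,192), right of the rack. I'll confirm this in an enlarged crop.

```bash
python3 - <<'E'
import cv2
a=cv2.imread("pics/top0.png")[145:250,205:425]
cv2.imwrite("pics/crop0.png",cv2.resize(a,None,fx=3.6,fy=3.6,interpolation=cv2.INTER_CUBIC))
b=cv2.imread("pics/scene0.png")[120:275,255:400]
cv2.imwrite("pics/crop1.png",cv2.resize(b,None,fx=3.8,fy=3.8,interpolation=cv2.INTER_CUBIC))
E
```

```text
(no output)
```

View pics/crop0.png

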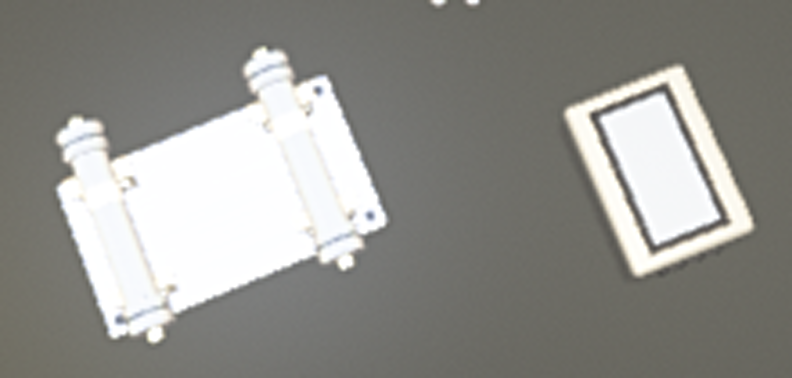

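View pics/crop1.png

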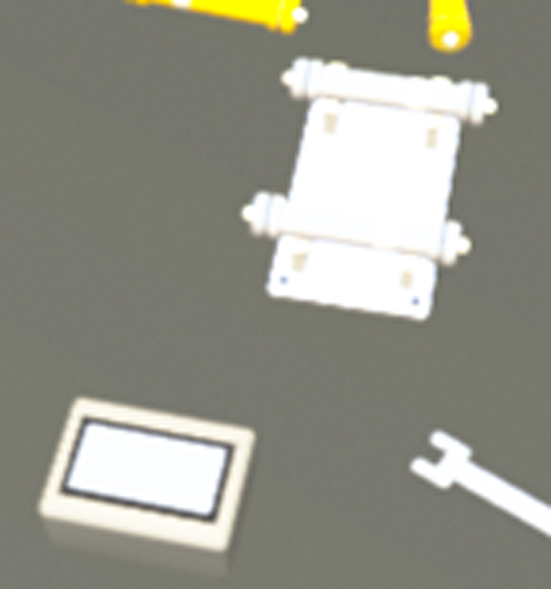

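The crops show two steel columns in the rack. In the top crop the left one's plugs are at (79,122) and (153,334), and the right one's at (264,52) and (345,262). The reader's framed window is around (662,168). Next I'll measure all of this.

```bash
cat > h.py <<'E'
import numpy as np, cv2
from scipy.spatial.transform import Rotation as R
def ray(c,p,fish=False):
    K=c["mtx"];Rm=cv2.Rodrigues(np.array(c["rvec"]))[0];t=np.array(c["tvec"])
    x=(p[0]-K[0,2])/K[0,0];y=(p[1]-K[1,2])/K[1,1]
    if fish:
        th=np.hypot(x,y);s=np.sin(th)/th if th>1e-9 else 1
        d=np.array([x*s,y*s,np.cos(th)])
    else: d=np.array([x,y,1.])
    d=Rm.T@d; return -Rm.T@t,d/np.linalg.norm(d)
def onplane(c,p,z,fish=False):
    o,d=ray(c,p,fish);return o+d*(z-o[2])/d[2]
def tri(c1,p1,c2,p2):
    o1,d1=ray(c1,p1);o2,d2=ray(c2,p2)
    A=np.stack([d1,-d2],1);s=np.linalg.lstsq(A,o2-o1,rcond=None)[0]
    a=o1+s[0]*d1;b=o2+s[1]*d2
    return (a+b)/2,np.linalg.norm(a-b)
E
python3 - <<'E'
from h import *
from bench import bot
np.set_printoptions(precision=4,suppress=True)
T=bot.get_calibration("top");S=bot.get_calibration("scene")
tp=lambda u,v:((u+.5)/3.6-.5+205,(v+.5)/3.6-.5+145)
sp=lambda u,v:((u+.5)/3.8-.5+255,(v+.5)/3.8-.5+120)
L=[tp(79,122),tp(153,334)];Rr=[tp(264,52),tp(345,262)]
# scene: far end of left col (492,105), near (288,77); right col: far (464,244) near (250,213)
Ls=[sp(492,105),sp(288,77)];Rs=[sp(464,244),sp(250,213)]
for n,a,b in(("L",L,Ls),("R",Rr,Rs)):
    P=[onplane(T,p,.055) for p in a];d=P[0]-P[1]
    print(n,"top",P[0],P[1],"mid",(P[0]+P[1])/2,"len",np.linalg.norm(d),"yaw",np.arctan2(d[1],d[0]))
    P=[onplane(S,p,.055) for p in b];d=P[0]-P[1]
    print(n,"scene","mid",(P[0]+P[1])/2,"len",np.linalg.norm(d),"yaw",np.arctan2(d[1],d[0]))
    for p,q in zip(a,b): print("tri",*tri(T,p,S,q))
# reader window: inner glass corners; detect frame contours
for nm,c,box in(("top",T,(355,155,425,230)),("scene",S,(260,220,330,275))):
    im=cv2.imread(f"pics/{nm}0.png");x0,y0,x1,y1=box
    g=cv2.cvtColor(im[y0:y1,x0:x1],cv2.COLOR_BGR2GRAY)
    g=cv2.resize(g,None,fx=8,fy=8,interpolation=cv2.INTER_CUBIC)
    m=(g>170).astype(np.uint8)
    cs,h=cv2.findContours(m,cv2.RETR_CCOMP,cv2.CHAIN_APPROX_NONE)
    for k in cs:
        if cv2.contourArea(k)<20000*.5: continue
        q=cv2.boxPoints(cv2.minAreaRect(k)); e=.01
        while True:
            ap=cv2.approxPolyDP(cv2.convexHull(k),e*cv2.arcLength(k,True),True)
            if len(ap)<=4:break
            e+=.005
        px=[((p[0][0]+.5)/8-.5+x0,(p[0][1]+.5)/8-.5+y0) for p in ap]
        P=np.array([onplane(c,p,.06)[:2] for p in px])
        sd=np.linalg.norm(P-np.roll(P,-1,0),axis=1)
        i=np.argmax(sd);d=P[i]-P[(i+1)%len(P)];d*=np.sign(d[0])
        print(nm,"area",cv2.contourArea(k),"c",P.mean(0),"sides",sd,"yaw",np.arctan2(d[1],d[0]))
E
```

```text
L top [0.5717 0.2714 0.055 ] [0.4089 0.2112 0.055 ] mid [0.4903 0.2413 0.055 ] len 0.173605607366728 yaw 0.3541250540353214
L scene mid [0.4904 0.2437 0.055 ] len 0.1771684417360317 yaw 0.38209913389484673
tri [0.5725 0.2721 0.0582] 0.004184368409192437
tri [0.4086 0.2108 0.0553] 0.0007977621117948521
R top [0.6237 0.1297 0.055 ] [0.4594 0.0684 0.055 ] mid [0.5415 0.0991 0.055 ] len 0.17537484394731118 yaw 0.3570525650551938
R scene mid [0.5418 0.1026 0.055 ] len 0.1744553456572186 yaw 0.3868631031428212
tri [0.6231 0.1301 0.0609] 0.0031957640120125466
tri [0.4601 0.0692 0.0545] 0.001976463010682866
top area 48385.0 c [ 0.5246 -0.1679] sides [0.1029 0.0518 0.1037 0.0517] yaw 0.3641886288254321
top area 115187.5 c [ 0.5237 -0.1673] sides [0.1329 0.094  0.1338 0.0957] yaw 0.3676986387307733
top area 65894.5 c [ 0.5248 -0.1678] sides [0.1156 0.0636 0.1153 0.0642] yaw 0.363303543986897
scene area 43179.0 c [ 0.5263 -0.166 ] sides [0.1045 0.049  0.1039 0.0487] yaw 0.39823996747133494
scene area 104636.0 c [ 0.5282 -0.1687] sides [0.1341 0.0954 0.1342 0.0933] yaw 0.37552664444172923
scene area 57809.0 c [ 0.5263 -0.1666] sides [0.1141 0.0627 0.1137 0.0618] yaw 0.3868910015613396
```

Emit:
apply_moves:
  deltas:
    - [[0,0,-1,0,0,0,1],[0,0,-1,0,0,0,1],[0,0,-1,0,0,0,1],[0,0,-1,0,0,0,1],[0,0,-1,0,0,0,1],[0,0,-1,0,0,0,1],[0,0,-1,0,0,0,1],[0,0,-1,0,0,0,1],[0,0,-1,0,0,0,1],[0,0,-1,0,0,0,1],[0,0,-1,0,0,0,1],[0,0,-1,0,0,0,1],[0,0,-1,0,0,0,1],[0,0,-1,0,0,0,1],[0,0,-1,0,0,0,1],[0,0,-1,0,0,0,1],[0,0,-1,0,0,0,1],[0,0,-1,0,0,0,1],[0,0,-1,0,0,0,1],[0,0,-1,0,0,0,1]]
  force: 60

```text
time: 2.65
eef_pos: [0.161, -0.4996, 0.4043]
tool_rot: [-0.0, 0.932, 0.364, 0.0]
force: [-0.1, 0.5, -0.9]
finger_gap: 1.002
```

Emit:
apply_moves:
  deltas:
    - [[0,0,-1,0,0,0,1],[0,0,-1,0,0,0,1],[0,0,-1,0,0,0,1],[0,0,-1,0,0,0,1],[0,0,-1,0,0,0,1],[0,0,-1,0,0,0,1],[0,0,-1,0,0,0,1],[0,0,-1,0,0,0,1],[0,0,-1,0,0,0,1],[0,0,-1,0,0,0,1],[0,0,-1,0,0,0,1],[0,0,-0.95,0,0,0,1]]

```text
time: 4.15
eef_pos: [0.161, -0.4996, 0.4043]
tool_rot: [-0.0, 0.566, 0.825, 0.0]
force: [-0.3, -0.0, -0.7]
finger_gap: 1.0
```

Emit:
apply_moves:
  deltas:
    - [[0,0,0,0.72,0.715,0,1],[0,0,0,0.72,0.715,0,1],[0,0,0,0.72,0.715,0,1],[0,0,0,0.72,0.715,0,1],[0,0,0,0.72,0.715,0,1],[0,0,0,0.72,0.715,0,1],[0,0,0,0.72,0.715,0,1],[0,0,0,0.72,0.715,0,1],[0,0,0,0.72,0.715,0,1],[0,0,0,0.72,0.715,0,1],[0,0,0,0.72,0.715,0,1],[0,0,0,0.72,0.715,0,1],[0,0,0,0.72,0.715,0,1],[0,0,0,0.72,0.715,0,1],[0,0,0,0.72,0.715,0,1],[0,0,0,0.72,0.715,0,1],[0,0,0,0,0,0,1],[0,0,0,0,0,0,1]]

```text
time: 6.4
eef_pos: [0.4894, 0.2425, 0.4041]
tool_rot: [-0.0, 0.567, 0.824, -0.001]
force: [-0.5, 0.3, -0.9]
finger_gap: 1.001
```

```bash
python3 - <<'E'
from h import *
from bench import bot
np.set_printoptions(precision=4,suppress=True)
c=bot.get_calibration("wrist");s=bot.read_state();im=bot.read_camera("wrist")
cv2.imwrite("pics/w1.png",im);import pickle;pickle.dump(c,open("w1.pkl","wb"))
print(s["time"],s["q"],s["eef_pos"],R.from_quat(np.roll(s["tool_rot"],-1)).as_matrix(),s["force"])
Rm=cv2.Rodrigues(c["rvec"])[0];print(-Rm.T@c["tvec"],Rm)
E
```

```text
6.4 [ 0.4602  0.1671  0.0074  1.4128 -0.0002  0.0945] [0.4894 0.2425 0.4041] [[-0.3576  0.9339 -0.0013]
 [ 0.9339  0.3576 -0.0009]
 [-0.0004 -0.0015 -1.    ]] [-0.461   0.3128 -0.8623]
[0.4144 0.2125 0.374 ] [[-0.358   0.9337  0.0004]
 [ 0.8875  0.3401  0.3109]
 [ 0.2901  0.1117 -0.9504]]
```

View pics/w1.png

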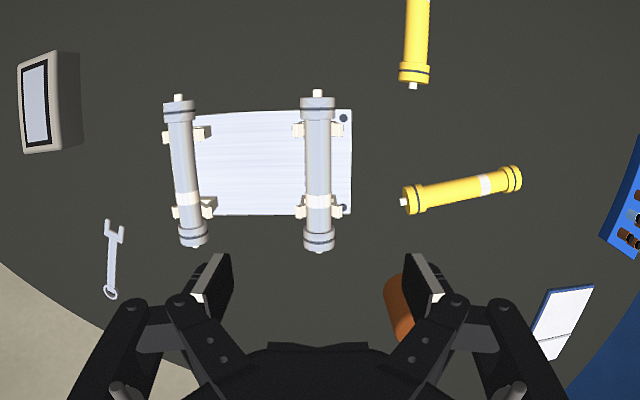

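The wrist view shows the left column from plug tip (318,90) to (319,252), and the right one from (178,95) to (195,250). I'll measure the plug tips and the reader here.

```bash
python3 - <<'E'
from h import *
import pickle
np.set_printoptions(precision=4,suppress=True)
c=pickle.load(open("w1.pkl","rb"))
im=cv2.imread("pics/w1.png")
cv2.imwrite("pics/w1c.png",cv2.resize(im[80:265,150:365],None,fx=3.2,fy=3.2,interpolation=cv2.INTER_CUBIC))
for n,a,b in(("L",(318,89.5),(318.5,252.5)),("R",(178,94.5),(194.5,249.5))):
    A=onplane(c,a,.055,True);B=onplane(c,b,.055,True);d=B-A
    print(n,A,B,(A+B)/2,np.linalg.norm(d),np.arctan2(d[1],d[0]))
# tube edges in left column at rows
g=cv2.cvtColor(im,cv2.COLOR_BGR2GRAY)
for r in (155,165,175): print(r,g[r,300:340], g[r,160:210])
w=[(19,66),(45,64),(48,145),(24,147)]
P=np.array([onplane(c,p,.06,True)[:2] for p in w]);print(P.mean(0),P)
E
```

```text
L [0.4049 0.2098 0.055 ] [0.5748 0.2757 0.055 ] [0.4898 0.2427 0.055 ] 0.1822468781631274 0.3698878567441278
R [0.4568 0.0676 0.055 ] [0.6292 0.1334 0.055 ] [0.543  0.1005 0.055 ] 0.18449164583023328 0.3646378756621086
155 [238 239 240 244 211 165 182 203 217 216 216 217 216 216 214 217 215 216
 214 214 217 217 219 219 213 215 214 208 200 179 143 210 238 243 242 241
 241 241 241 242] [ 71  73  71  74  73  74  71  74  71  58 133 228 220 216 215 214 216 214
 212 215 218 219 218 212 214 213 211 203 191 178 164 148 129  95 121 211
 246 238 236 236 237 236 235 236 236 236 236 236 236 237]
165 [236 234 236 240 214 175 175 200 218 216 215 217 216 214 216 215 215 215
 214 215 218 217 219 218 213 215 214 210 200 180 144 205 235 241 239 238
 239 238 239 239] [ 74  72  72  73  73  71  73  73  73  69  63 106 211 222 216 215 213 214
 214 211 214 218 218 219 212 211 212 211 206 192 179 166 151 129 100  72
 224 246 239 238 238 238 238 238 238 238 238 238 238 238]
175 [238 238 238 243 219 175 170 200 216 215 217 217 217 217 215 216 217 215
 214 213 218 219 219 219 215 215 213 210 203 179 145 206 237 243 241 240
 241 239 240 240] [ 71  75  71  71  69  71  71  72  73  71  73  67  57 183 225 216 214 215
 216 214 212 214 217 219 219 216 212 213 212 211 194 179 168 154 132 105
  59 235 246 243 241 241 240 240 240 240 240 239 241 239]
[ 0.5273 -0.1708] [[ 0.4786 -0.2236]
 [ 0.4659 -0.1568]
 [ 0.5723 -0.1217]
 [ 0.5924 -0.1814]]
```

View pics/w1c.png

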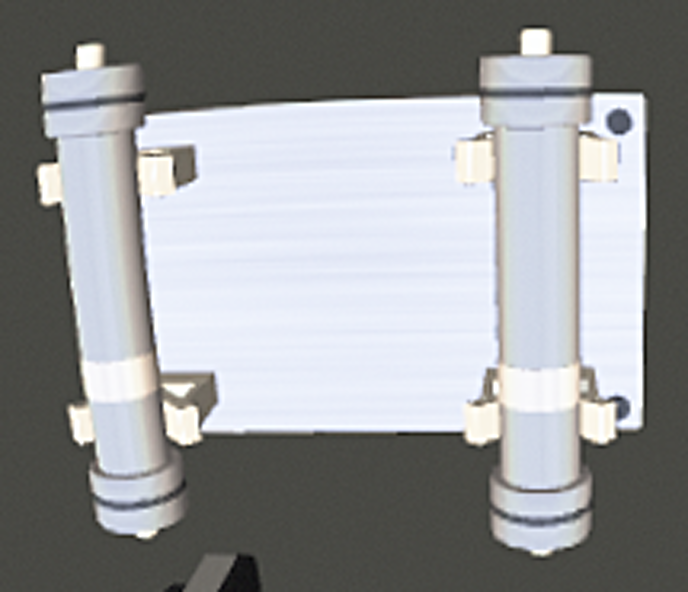

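The views agree: left middle (0.490, 0.2426), right middle (0.542, 0.100), spacing 151 mm (nominal 150), yaw 0.366. The tool is over the left column, so I descend 194 mm and grip.

Emit:
apply_moves:
  deltas:
    - [[0,0,0,0,0,0.8,1],[0,0,0,0,0,0.8,1],[0,0,0,0,0,0.8,1],[0,0,0,0,0,0.8,1],[0,0,0,0,0,0.4,1],[0,0,0,0,0,0.28,1],[0,0,0,0,0,0,1],[0,0,0,0,0,0,1]]
  force: 70

```text
time: 7.45
eef_pos: [0.49, 0.2425, 0.2119]
tool_rot: [0.0, 0.567, 0.824, 0.001]
force: [0.3, -0.9, -0.2]
finger_gap: 1.0
```

Emit:
apply_moves:
  deltas:
    - [[0,0,0,0,0,0,-1],[0,0,0,0,0,0,-1],[0,0,0,0,0,0,-1],[0,0,0,0,0,0,-1],[0,0,0,0,0,0,-1],[0,0,0,0,0,0,-1]]

```text
time: 8.2
eef_pos: [0.4897, 0.2429, 0.2112]
tool_rot: [-0.0, 0.567, 0.824, 0.001]
force: [-2.2, 1.1, 5.8]
finger_gap: 0.306
```

```bash
python3 - <<'E'
from h import *
from bench import bot
np.set_printoptions(precision=4,suppress=True)
s=bot.read_state();im=bot.read_camera("wrist")
cv2.imwrite("pics/w2.png",im)
print(s["time"],s["eef_pos"],s["force"],s["ft_torque"],s["finger_gap"])
E
```

```text
8.2 [0.4897 0.2429 0.2112] [-2.2489  1.1236  5.788 ] [0.3419 0.3749 0.1674] 0.30583140999207425
```

View pics/w2.png

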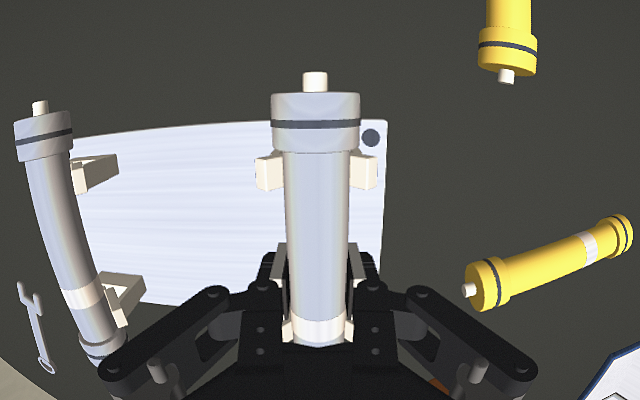

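The column sits between the pads (tube at about (317,230)), opening 26 mm against the 28 mm tube. Lifting 60 mm and waiting to feel the weight.

Emit:
apply_moves:
  deltas:
    - [[0,0,0,0,0,-0.2,-1],[0,0,0,0,0,-0.3,-1],[0,0,0,0,0,-0.3,-1],[0,0,0,0,0,-0.3,-1],[0,0,0,0,0,-0.1,-1],[0,0,0,0,0,0,-1],[0,0,0,0,0,0,-1],[0,0,0,0,0,0,-1],[0,0,0,0,0,0,-1],[0,0,0,0,0,0,-1],[0,0,0,0,0,0,-1],[0,0,0,0,0,0,-1]]

```text
time: 9.75
eef_pos: [0.4896, 0.2426, 0.2707]
tool_rot: [-0.0, 0.567, 0.824, 0.0]
force: [-0.2, 0.2, -3.5]
finger_gap: 0.305
```

```bash
python3 - <<'E'
from h import *
from bench import bot
np.set_printoptions(precision=4,suppress=True)
for i in range(3):
    s=bot.read_state();im=bot.read_camera("wrist")
    print(s["time"],s["eef_pos"],s["force"],s["ft_torque"],s["finger_gap"],s["joint_efforts"])
cv2.imwrite("pics/w3.png",im)
E
```

```text
9.75 [0.4896 0.2426 0.2707] [-0.1646  0.2382 -3.4788] [-0.0283  0.0168  0.0063] 0.3052032001698814 [ -0.0013 -48.8591  35.4974   0.0042  -0.0001  -0.    ]
9.8 [0.4896 0.2426 0.2707] [ 0.1069  0.2645 -3.1352] [0.0132 0.0414 0.0023] 0.302073395980339 [  0.0002 -48.8643  35.5021   0.0038  -0.       0.    ]
9.85 [0.4896 0.2427 0.2707] [-0.2491  0.0033 -3.4223] [ 0.0217  0.0095 -0.0304] 0.30268204575977303 [ -0.0016 -48.8694  35.5059   0.0037   0.0001   0.    ]
```

View pics/w3.png

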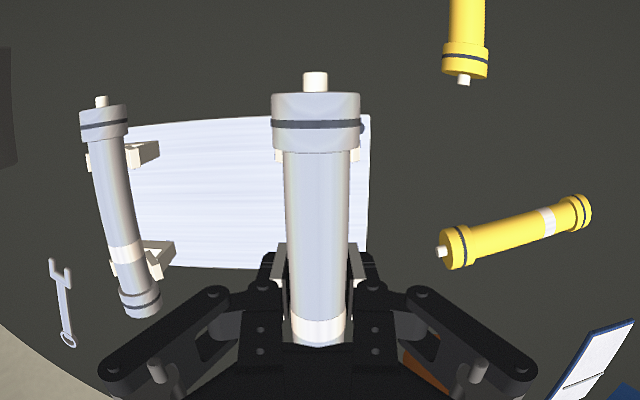

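The column is lifted clear by 59.5 mm and held level. Force is −3.4 N, about 0.34 kg, so it's the lighter one. Laying it back now.

Emit:
apply_moves:
  deltas:
    - [[0,0,0,0,0,0.3,-1],[0,0,0,0,0,0.3,-1],[0,0,0,0,0,0.3,-1],[0,0,0,0,0,0.2,-1],[0,0,0,0,0,0.1,-1],[0,0,0,0,0,0,-1],[0,0,0,0,0,0,-1],[0,0,0,0,0,0,-1]]

```text
time: 10.9
eef_pos: [0.4891, 0.2427, 0.2112]
tool_rot: [-0.001, 0.567, 0.824, -0.0]
force: [-5.7, 0.2, 3.0]
finger_gap: 0.3
```

Emit:
apply_moves:
  deltas:
    - [[0,0,0,0,0,0,1],[0,0,0,0,0,0,1],[0,0,0,0,0,0,1],[0,0,0,0,0,0,1],[0,0,0,0,0,0,1],[0,0,0,0,0,0,1]]

```text
time: 11.65
eef_pos: [0.4896, 0.2426, 0.2107]
tool_rot: [-0.0, 0.567, 0.824, -0.0]
force: [0.3, -0.3, -0.5]
finger_gap: 0.996
```

```bash
python3 - <<'E'
from h import *
from bench import bot
s=bot.read_state();im=bot.read_camera("wrist")
print(s["time"],s["eef_pos"],s["force"],s["finger_gap"])
cv2.imwrite("pics/w4.png",im)
E
```

```text
11.65 [0.48961748 0.24261314 0.21065378] [ 0.29240924 -0.28491492 -0.45827865] 0.9959031630290216
```

View pics/w4.png

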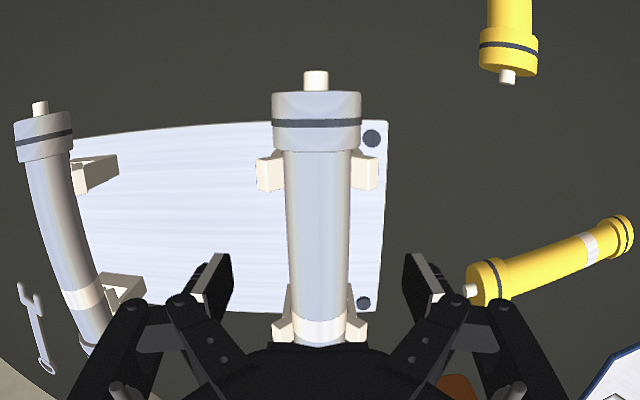

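It's back in its rests in the same image place, plug (316,80). Moving to the right column: up 90 mm, across 151 mm, down 90 mm.

Emit:
apply_moves:
  deltas:
    - [[0,0,0,0,0,-0.6,1],[0,0,0,0,0,-0.6,1],[0,0,0,0,0,-0.6,1],[0,0,0,-0.5,0,0,1],[0,0,0,-0.8,-0.02,0,1],[0,0,0,-0.8,0,0,1],[0,0,0,-0.7,0,0,1],[0,0,0,-0.22,0,0,1],[0,0,0,0,0,0,1],[0,0,0,0,0,0,1]]

```text
time: 12.95
eef_pos: [0.5423, 0.1021, 0.3007]
tool_rot: [-0.0, 0.567, 0.824, 0.0]
force: [-0.1, -0.4, -0.5]
finger_gap: 1.007
```

```bash
python3 - <<'E'
from h import *
from bench import bot
np.set_printoptions(precision=4,suppress=True)
c=bot.get_calibration("wrist")
s=bot.read_state();im=bot.read_camera("wrist")
print(s["time"],s["eef_pos"],s["force"],s["finger_gap"])
cv2.imwrite("pics/w5.png",im)
g=cv2.cvtColor(im,cv2.COLOR_BGR2GRAY)
print(g[180,270:370])
E
```

```text
12.95 [0.5423 0.1021 0.3007] [-0.1439 -0.3996 -0.5055] 1.006919081131136
[ 69  55 142 255 245 242 242 240 241 242 242 241 242 241 241 242 241 242
 242 241 241 241 241 241 241 241 243 249 197 157 173 191 204 216 215 215
 214 216 214 214 213 214 214 214 213 214 215 213 211 212 213 215 216 218
 217 217 216 213 211 214 210 211 207 193 178 168 137 172 228 243 238 239
 239 238 238 238 238 238 237 237 238 237 237 237 238 237 237 238 237 237
 237 237 237 238 237 236 237 237 237 236]
```

View pics/w5.png

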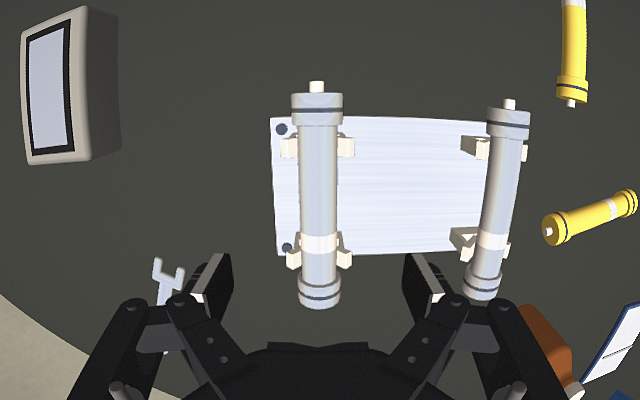

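The right column is centred between the fingers: tube spans columns 298–337, middle 317.5, with the principal point at 317.3. Descending and gripping.

Emit:
apply_moves:
  deltas:
    - [[0,0,0,0,0,0.6,1],[0,0,0,0,0,0.6,1],[0,0,0,0,0,0.4,1],[0,0,0,0,0,0.2,1],[0,0,0,0,0,0,1],[0,0,0,0,0,0,-1],[0,0,0,0,0,0,-1],[0,0,0,0,0,0,-1],[0,0,0,0,0,0,-1],[0,0,0,0,0,0,-1],[0,0,0,0,0,0,-1],[0,0,0,0,0,0,-1]]
  force: 80

```text
time: 14.5
eef_pos: [0.5425, 0.1021, 0.2117]
tool_rot: [-0.001, 0.567, 0.824, 0.001]
force: [-4.3, 5.1, 6.5]
finger_gap: 0.301
```

Emit:
apply_moves:
  deltas:
    - [[0,0,0,0,0,-0.2,-1],[0,0,0,0,0,-0.3,-1],[0,0,0,0,0,-0.3,-1],[0,0,0,0,0,-0.3,-1],[0,0,0,0,0,-0.12,-1],[0,0,0,0,0,0,-1],[0,0,0,0,0,0,-1],[0,0,0,0,0,0,-1],[0,0,0,0,0,0,-1],[0,0,0,0,0,0,-1],[0,0,0,0,0,0,-1],[0,0,0,0,0,0,-1]]

```text
time: 16.0
eef_pos: [0.5426, 0.1012, 0.2717]
tool_rot: [-0.0, 0.567, 0.824, 0.0]
force: [-0.2, 0.9, -8.5]
finger_gap: 0.305
```

```bash
python3 - <<'E'
from h import *
from bench import bot
np.set_printoptions(precision=4,suppress=True)
for i in range(2):
    s=bot.read_state();im=bot.read_camera("wrist")
    print(s["time"],s["eef_pos"],s["force"],s["ft_torque"],s["finger_gap"])
cv2.imwrite("pics/w6.png",im)
E
```

```text
16.0 [0.5426 0.1012 0.2717] [-0.2101  0.8668 -8.5263] [-0.0071 -0.0357  0.0103] 0.30454047518837135
16.05 [0.5426 0.1012 0.2717] [ 0.3231 -0.2909 -7.3668] [ 0.002  -0.0034 -0.0177] 0.3036891393334901
```

View pics/w6.png

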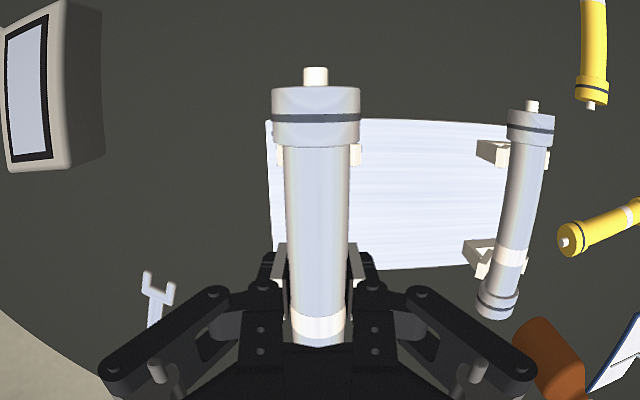

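Force is about −7.9 N, so ~0.8 kg: the right column is the heavier one. I'll lay it back as well, since the task asked for "the same way", then regrip it. First I check the along-axis grip offset from the plug tip.

```bash
python3 - <<'E'
from h import *
from bench import bot
np.set_printoptions(precision=4,suppress=True)
c=bot.get_calibration("wrist");s=bot.read_state()
Rt=R.from_quat(np.roll(s["tool_rot"],-1)).as_matrix();p=s["eef_pos"]
for n in("w3","w6"):
    im=cv2.imread(f"pics/{n}.png");g=cv2.cvtColor(im,cv2.COLOR_BGR2GRAY).astype(int)
    col=g[55:100,316]; r=55+np.argmax(col>150)
    # fitting shoulder edge etc: axis plane at grasp height
    for z in (p[2]-.155,p[2]-.150):
        P=onplane(c,(316.,r),z,True); print(n,r,"tip in tool",Rt.T@(P-p), "expect y -0.090 (top edge of plug is seen slightly above axis)")
E
```

```text
w3 72 tip in tool [-0.0016 -0.0914  0.155 ] expect y -0.090 (top edge of plug is seen slightly above axis)
w3 72 tip in tool [-0.0016 -0.091   0.15  ] expect y -0.090 (top edge of plug is seen slightly above axis)
w6 67 tip in tool [-0.0016 -0.0935  0.155 ] expect y -0.090 (top edge of plug is seen slightly above axis)
w6 67 tip in tool [-0.0016 -0.093   0.15  ] expect y -0.090 (top edge of plug is seen slightly above axis)
```

Emit:
apply_moves:
  deltas:
    - [[0,0,0,0,0,0.3,-1],[0,0,0,0,0,0.3,-1],[0,0,0,0,0,0.3,-1],[0,0,0,0,0,0.2,-1],[0,0,0,0,0,0.12,-1],[0,0,0,0,0,0,-1],[0,0,0,0,0,0,-1],[0,0,0,0,0,0,-1],[0,0,0,0,0,0,-1]]

```text
time: 17.23
eef_pos: [0.5421, 0.102, 0.2118]
tool_rot: [-0.001, 0.567, 0.824, 0.001]
force: [-5.9, 3.6, 1.7]
finger_gap: 0.305
```

Emit:
apply_moves:
  deltas:
    - [[0,0,0,0,0,0,1],[0,0,0,0,0,0,1],[0,0,0,0,0,0,1],[0,0,0,0,0,0,1],[0,0,0,0,0,0,1],[0,0,0,0,-0.05,0,1],[0,0,0,0,0,0,1],[0,0,0,0,0,0,1]]

```text
time: 18.23
eef_pos: [0.5403, 0.1003, 0.2107]
tool_rot: [0.0, 0.567, 0.824, 0.0]
force: [0.5, 0.1, 0.5]
finger_gap: 1.0
```

```bash
python3 - <<'E'
from h import *
from bench import bot
s=bot.read_state();im=bot.read_camera("wrist")
print(s["time"],s["eef_pos"],s["force"],s["finger_gap"])
cv2.imwrite("pics/w7.png",im)
t=bot.read_camera("top");cv2.imwrite("pics/top7.png",cv2.resize(t[130:260,190:430],None,fx=3.3,fy=3.3))
E
```

```text
18.225 [0.54025395 0.10030995 0.21071073] [0.54419271 0.14694584 0.52278371] 1.000414419088533
```

View pics/w7.png

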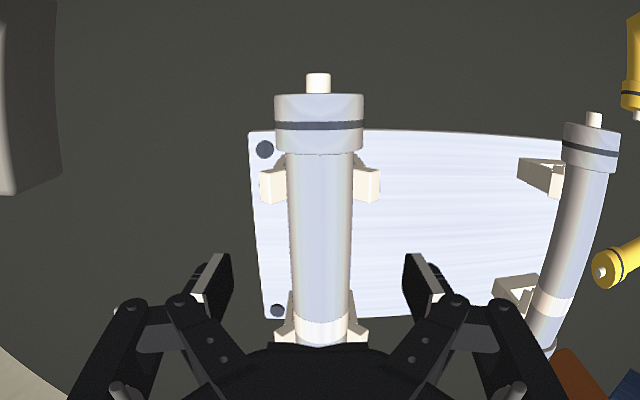

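View pics/top7.png

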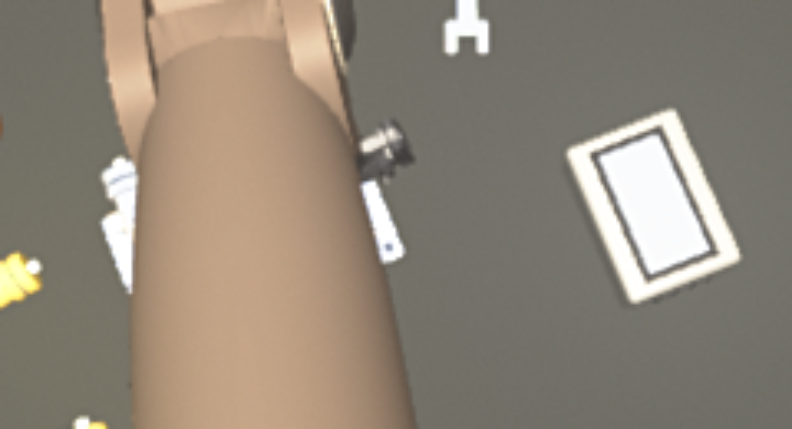

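The column is laid back in its rests, plug (318,82), and the grip is now about 1 mm off across the axis. I correct that, grip and lift 110 mm.

Emit:
apply_moves:
  deltas:
    - [[0,0,0,0.02,0,0,1],[0,0,0,0,0,0,-1],[0,0,0,0,0,0,-1],[0,0,0,0,0,0,-1],[0,0,0,0,0,0,-1],[0,0,0,0,0,0,-1],[0,0,0,0,0,0,-1],[0,0,0,0,0,-0.2,-1],[0,0,0,0,0,-0.4,-1],[0,0,0,0,0,-0.5,-1],[0,0,0,0,0,-0.5,-1],[0,0,0,0,0,-0.4,-1],[0,0,0,0,0,-0.2,-1],[0,0,0,0,0,0,-1],[0,0,0,0,0,0,-1]]
  force: 80

```text
time: 20.2
eef_pos: [0.5396, 0.1011, 0.3194]
tool_rot: [-0.001, 0.567, 0.824, -0.001]
force: [0.3, 0.5, -8.6]
finger_gap: 0.305
```

```bash
python3 - <<'E'
from h import *
from bench import bot
np.set_printoptions(precision=4,suppress=True)
s=bot.read_state();c=bot.get_calibration("wrist");im=bot.read_camera("wrist")
print(s["time"],s["eef_pos"],s["force"],s["finger_gap"])
cv2.imwrite("pics/w8.png",im)
Rt=R.from_quat(np.roll(s["tool_rot"],-1)).as_matrix();p=s["eef_pos"];print(Rt)
d=np.array([.525,-.168,.3167])-p; print("shift units",Rt.T@d/.05,"yaw",np.arctan2(Rt[1,1],Rt[0,1]))
g=cv2.cvtColor(im,cv2.COLOR_BGR2GRAY).astype(int)
r=55+np.argmax(g[55:100,316]>150);print(r,Rt.T@(onplane(c,(316.,r),p[2]-.155,True)-p))
E
```

```text
20.2 [0.5396 0.1011 0.3194] [ 0.3077  0.5247 -8.6098] 0.3047778977286385
[[-0.357   0.9341 -0.0021]
 [ 0.9341  0.357  -0.0006]
 [ 0.0002 -0.0022 -1.    ]]
shift units [-4.9236 -2.1949  0.0576] yaw 0.3651008190577672
73 [-0.0016 -0.091   0.1552]
```

View pics/w8.png

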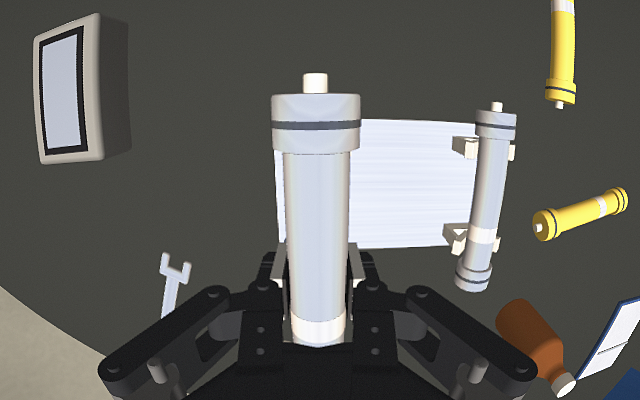

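The heavy column is held level and the lighter one lies in its rests at (485,195). I'll go partway, then measure the reader's window from nearer.

Emit:
apply_moves:
  deltas:
    - [[0,0,0,-0.3,-0.2,0,-1],[0,0,0,-0.5,-0.3,0,-1],[0,0,0,-0.5,-0.4,0,-1],[0,0,0,-0.5,-0.4,0,-1],[0,0,0,-0.5,-0.4,0,-1],[0,0,0,-0.3,-0.3,0,-1],[0,0,0,0,0,0,-1],[0,0,0,0,0,0,-1],[0,0,0,0,0,0,-1]]

```text
time: 21.38
eef_pos: [0.4931, -0.0555, 0.3206]
tool_rot: [-0.0, 0.567, 0.824, 0.0]
force: [0.0, -0.1, -8.1]
finger_gap: 0.302
```

```bash
python3 - <<'E'
from h import *
from bench import bot
import pickle
np.set_printoptions(precision=4,suppress=True)
s=bot.read_state();c=bot.get_calibration("wrist");im=bot.read_camera("wrist")
print(s["time"],s["eef_pos"],s["force"],s["finger_gap"])
cv2.imwrite("pics/w9.png",im);pickle.dump((s,c),open("w9.pkl","wb"))
E
```

```text
21.375 [ 0.4931 -0.0555  0.3206] [ 0.0125 -0.1079 -8.1006] 0.3022134898622257
```

View pics/w9.png

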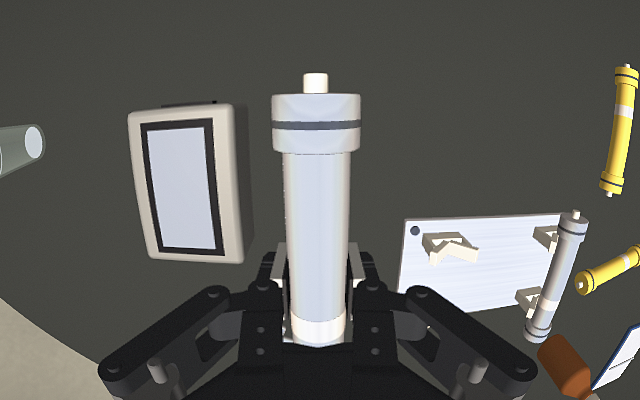

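The window is fully in view, with glass corners near (147,131), (205,127), (217,248) and (162,246). Measuring by contour.

```bash
python3 - <<'E'
from h import *
import pickle
np.set_printoptions(precision=4,suppress=True)
s,c=pickle.load(open("w9.pkl","rb"))
im=cv2.imread("pics/w9.png");g=cv2.cvtColor(im,cv2.COLOR_BGR2GRAY)
x0,y0=120,95;gg=cv2.resize(g[y0:275,x0:240],None,fx=4,fy=4,interpolation=cv2.INTER_CUBIC)
cs,_=cv2.findContours((gg>125).astype(np.uint8),cv2.RETR_CCOMP,cv2.CHAIN_APPROX_NONE)
for k in cs:
    if cv2.contourArea(k)<60000:continue
    # undistort contour to plane z=.06, fit rectangle in world
    W=np.array([onplane(c,((p[0][0]+.5)/4-.5+x0,(p[0][1]+.5)/4-.5+y0),.06,True)[:2] for p in k[::3]]).astype(np.float32)
    (ctr,sz,a)=cv2.minAreaRect(W*1000);b=cv2.boxPoints((ctr,sz,a))
    e=b[1]-b[0] if np.linalg.norm(b[1]-b[0])>np.linalg.norm(b[2]-b[1]) else b[2]-b[1]
    e=e*np.sign(e[0]);print(cv2.contourArea(k),ctr,sz,"yaw",np.arctan2(e[1],e[0]))
p=s["eef_pos"];Rt=R.from_quat(np.roll(s["tool_rot"],-1)).as_matrix()
print("yaw tool",np.arctan2(Rt[1,1],Rt[0,1]))
for t in ([.525,-.168,.3167],):
    print(Rt.T@(np.array(t)-p)/.05)
E
```

```text
103677.5 (525.11669921875, -166.98553466796875) (104.77216339111328, 52.810943603515625) yaw 0.36107546
245468.0 (522.6371459960938, -165.38978576660156) (135.2004852294922, 96.0605239868164) yaw 0.36281532
150359.0 (524.6256103515625, -166.58761596679688) (118.81964874267578, 67.35706329345703) yaw 0.36245722
yaw tool 0.36589477442272783
[-2.3294 -0.2084  0.0773]
```

Glass measures 104.8 x 52.8 mm (given 104 x 52), centre (0.525, −0.167), yaw 0.362–0.37. The tool's 0.366 already matches, so only the remaining shift is needed.

Emit:
apply_moves:
  deltas:
    - [[0,0,0,-0.3,-0.05,0,-1],[0,0,0,-0.5,-0.05,0,-1],[0,0,0,-0.5,-0.05,0,-1],[0,0,0,-0.5,-0.05,0.04,-1],[0,0,0,-0.4,0,0.03,-1],[0,0,0,-0.12,0,0,-1],[0,0,0,0,0,0,-1],[0,0,0,0,0,0,-1],[0,0,0,0,0,0,-1],[0,0,0,0,0,0,-1],[0,0,0,0,0,0,-1],[0,0,0,0,0,0,-1]]

```text
time: 22.92
eef_pos: [0.525, -0.1677, 0.3172]
tool_rot: [0.0, 0.567, 0.824, 0.0]
force: [0.8, 0.3, -7.5]
finger_gap: 0.303
```

```bash
python3 - <<'E'
from h import *
from bench import bot
np.set_printoptions(precision=4,suppress=True)
s=bot.read_state();c=bot.get_calibration("wrist");im=bot.read_camera("wrist");sc=bot.read_camera("scene");t=bot.read_camera("top")
print(s["time"],s["eef_pos"],s["force"],s["finger_gap"],s["qvel"])
cv2.imwrite("pics/w10.png",im);cv2.imwrite("pics/s10.png",sc);cv2.imwrite("pics/t10.png",t)
p=s["eef_pos"];Rt=R.from_quat(np.roll(s["tool_rot"],-1)).as_matrix();print("resid mm",Rt.T@(np.array([.525,-.1672,.3167])-p)*1e3,np.arctan2(Rt[1,1],Rt[0,1]),Rt[2])
E
```

```text
22.925 [ 0.525  -0.1677  0.3172] [ 0.8125  0.2969 -7.537 ] 0.3031562446049294 [-0.0006  0.0008  0.0005 -0.0005 -0.0004 -0.0008]
resid mm [0.49   0.1906 0.5353] 0.3653225562172642 [-0.      0.0001 -1.    ]
```

View pics/w10.png

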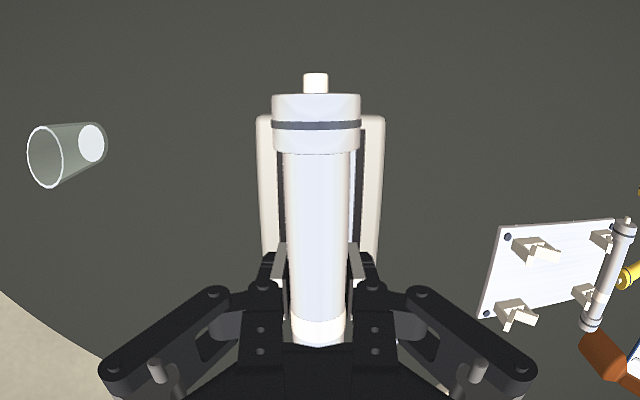

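View pics/s10.png

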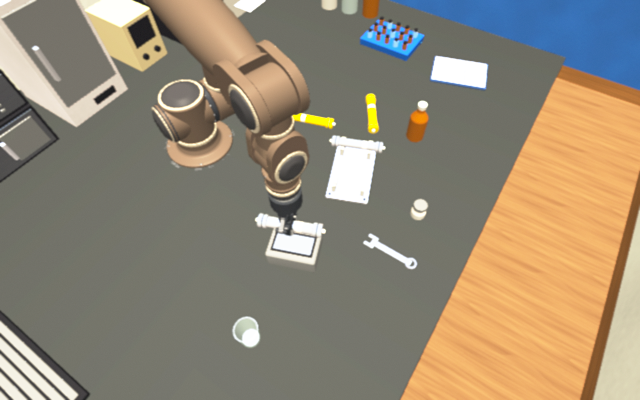

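View pics/t10.png

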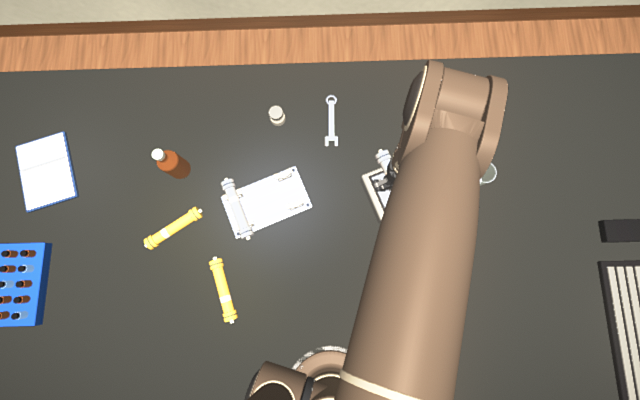

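The wrist view shows the column centred over and along the window. The scene view shows the column over the reader, with plugs at about (257,219) and (325,232). The top view shows the lighter column in its rests at (236,208) and everything else in place. One last check on height and level.

```bash
python3 - <<'E'
from h import *
from bench import bot
np.set_printoptions(precision=4,suppress=True)
im=cv2.imread("pics/s10.png")
cv2.imwrite("pics/s10c.png",cv2.resize(im[200:275,245:340],None,fx=7,fy=7,interpolation=cv2.INTER_CUBIC))
S=bot.get_calibration("scene")
u=np.array([np.cos(.3655),np.sin(.3655),0]);m=np.array([.525,-.1672,.16])
for e in (m+.09*u,m-.09*u): print(cv2.projectPoints(e,S["rvec"],S["tvec"],S["mtx"],None)[0].ravel(), (cv2.projectPoints(e,S["rvec"],S["tvec"],S["mtx"],None)[0].ravel()-[245,200]+.5)*7)
E
```

```text
[324.3674 231.0605] [559.0717 220.9236]
[255.849  218.6538] [ 79.4428 134.0763]
```

View pics/s10c.png

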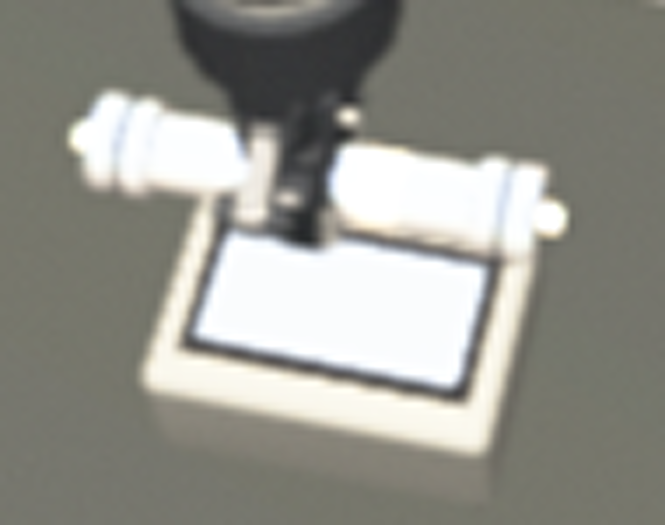

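The plug tips are seen at (72,138) and (566,218) in the crop. The target pose predicts (79,134) and (559,221), so each agrees within about 1 original pixel. Handing in.

```bash
python3 -c "
from bench import bot
print(bot.sign_off()); s=bot.read_state(); print(s['time'],s['eef_pos'],s['finger_gap'])"
```

```text
the job is handed in; nothing more can be done
None
the job is handed in; nothing more can be done
```

The right-hand column is the heavier one, and the arm is holding it level over the middle of the reader's window, about 10 cm above the glass. I handed the job in at about 23 s of the 67 s allowed; the hand-in reports no verdict.

- **Weighing:** I lifted the left column 60 mm; it read about 3.4 N (roughly 0.34 kg). I laid it back, then lifted the right one the same way; it read about 7.9 N (roughly 0.8 kg). I laid that back too before gripping it again.
- **Final position:** The gripper stood within about 0.5 mm of my target on each axis. The target's yaw of 0.365 rad is within about 0.01 rad of the wrist and top camera readings of the window.
- **Cross-check:** In the scene camera the plug tips fell within about 1 pixel of where a level column at 160 mm should appear.
- **Other objects:** The last pictures show the lighter column in its own left rests. The bottle, spanner and jar were where they started in the top view, and the beaker in the scene view.

**Small disagreements:**
- The scene camera put yaws about 0.02 rad higher and columns 2–3 mm farther left than the wrist camera, so I relied on the wrist and top cameras.
- The column may sit about 1 mm off the grip centre along its length.

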